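# Retain the spacer bush on a sieve shaker with a push-on clip

## Robot

A 6-joint arm with a two-finger parallel gripper is mounted at the origin on the work surface. World frame = base frame: x ahead of the robot, y to its left, z up, the work surface at z = 0. Lengths are in m, angles in rad, forces in N, time in s.
With the tool pointing down it reaches from about 0.35 to 0.725 m from the base axis. Payload 6 kg.
Tool frame: the origin (TCP) lies between the finger pads; the fingertips stand 8 mm ahead of it and the grasp point (between the pads) lies 11 mm behind it (nose_length is the distance from the TCP to the fingertips, in m); z points along the fingers, y is the direction in which the jaws open and shut (so a half turn about z gives the same grasp; the last joint's range is limited). The gripper opens to 85 mm and grips with 20 to 120 N. Pads are 22 mm wide; open, the fingers measure 114 mm over their backs; the gripper's body (76 mm by 85 mm) begins 54 mm behind the grasp point. The pads swing forward as they close: fully open they stand 13 mm farther back than shut.
Start: joints at [-0.963, 0.04, 0.085, 0, -1.615, -0.334], TCP at [0.162, -0.578, 0.239] pointing down, gripper open.
Joint ranges: [-2.56, 2.56], [-1.29, 2.01], [-1.08, 1.49], [-3.29, 1.98], [-2.81, -0.18], [-2.99, 2.99]. Speed limits (rad/s): [2.57, 2.57, 3.01, 3.14, 3.14, 3.14].

## Interface

Orientations are given as a unit quaternion [w, x, y, z].
In Python, from rig import read_state, snapshot, finish_job, nose_length gives the robot as it stands. The module is installed in compiled form; this text tells all that it offers.
- The arm moves only by the tool servo_tool, never from a script. Its argument "motion" is a list of rows, each a list of 3 entries, a list of its own where there are three numbers: the finger opening in mm, from 0 to 85.4, then the shift along the world's x, y, z in mm, then the turn, a rotation vector about the world's x, y, z in rad. In form: [[fingers, [dx, dy, dz], [rx, ry, rz]], ...]. A call has 1 to 5 rows; each row shifts and turns the commanded pose from where the row before left it; what a row does not reach is not made up. A row lasts 1/8 s, in which the tool goes at most 62.5 mm and 10.7 degrees, less where a joint would pass 70% of its speed; a pose out of reach is approached as far as the arm can. A call with a gripper value outside its range is refused whole. The fingers move at their own pace and stop on an object; "squeeze" is the grip in N (left out, the last holds). Time passes only in rows, so rows that do not move let the fingers close. It gives the time, the measured TCP pose, the force and the opening at its end, in the units of the state.
- read_state(): the state, without advancing time (a new reading comes with each control period).
- snapshot(name): name is "side" or "top"; returns a dict with "frame" (384x512x3 uint8, red, green, blue), "intrinsics" (3x3 intrinsics, pixels), "world_from_camera" (4x4, takes a point from camera to world coordinates). Camera axes: x right, y up, looking along -z (the intrinsics and any distortion apply to the point x, -y, -z); pixel columns grow to the right and rows downward; lengths in m; the calibration is good to about 2 mm. A picture is of the moment at which its call begins. There is no depth.
- finish_job(): hands the job in, once; it reports no verdict.
The state is a dict: "clock": time; "qpos": joint angles; "dq": joint speeds; "effort": joint torques, N m; "tcp_pos": TCP position; "ee_rot": TCP orientation; "ft_force": force on the tool from outside, world axes, zero at the start; "moment": the same for the moment, N m; "grip_width": finger opening in m.
Only numpy, scipy, OpenCV 4.12 (cv2) and the standard library are available. Lean on these libraries where they do the work, as an engineer would, in place of code of your own. Each camera call takes 0.05 s, during which the arm holds its last target.

## Task

Slide the white spacer bush down over the upright steel pin of the soil-sieve shaker until it rests on the blue carriage, then press the orange spring clip sideways into the pin's brass-coloured groove until it snaps fully home, and let go. The carriage slips back loosely when pushed until it meets a stop, so push gently and by feel, without forcing the clip hard against the pin, and leave the pot, jar and trowel where they are.

Things in the scene. Friction and masses are not known exactly. Their poses are not given: they have to be found in the camera images.
- carriage: Blue sliding carriage, 90 mm wide, its flat top 36 mm above the bench; origin at the foot of the pin. x runs along the slide towards the wooden sieve tray, z up. It slides along x only with about 3 N of dry friction, stays where left, and slips back (+x) by an unknown 6 to 66 mm from its start before a hard stop; the stop on the other side is 4 to 64 mm to -x of the start.
- pin_foot (a point): Foot of the upright steel pin, on its axis at the carriage's top; axes as the carriage. Going up, the pin is 18 mm in diameter to 28 mm, 12 mm from 28 to 39 mm (the groove), 18 mm to 45 mm (head), then tapers to 8 mm at its top, 52 mm up. The carriage top ends 40 mm in front (-x) of the pin; low base rails, 20 mm above the bench, run on at most 120 mm further.
- cheek (a point): Top middle of the left (+y) one of two blue cheek plates beside the pin: 34 to 40 mm off the pin's axis in y, 20 mm long in x, 44 mm tall above the carriage. Fingers fit fore and aft (x) of the pin, not beside it; the clip goes in from the open front (-x).
- tray (a point): Middle of the top edge of the sieve tray's front wall, 85 mm behind (+x) the pin's axis and 45 mm above the carriage top. The tray, 150 x 140 mm, moves with the carriage.
- groove (a point): Centre of the pin's groove: on the pin's axis, 33.5 mm above the pin's foot, 69.5 mm above the bench. The groove is 11 mm high and 12 mm in diameter, brass-coloured. Axes as the carriage.
- bush: White plastic spacer bush: a plain ring standing on the bench, 50 mm outside diameter, 24 mm bore, 28 mm tall, about 60 to 130 g. Origin at the centre of its underside, z up its bore. Resting on the carriage, its top is level with the groove's lower edge, and the clip ends lying on it.
- clip: Orange spring clip lying flat, about 44 g: a fork 5 mm thick, 26 mm wide, 58 mm long, with a square grip tab standing at its back end. Origin on the underside where the pin's axis sits when home; x points out of the open mouth (push it along +x), z up. Back plate x = -40 to -26 mm; a stiff tongue ends at x = -6.6 mm and meets the pin's neck when home.
- clip_seat (a point): Where the pin's axis sits in the clip when home, at half its thickness (2.5 mm above its underside); axes as the clip. Home, it meets the groove's centre within about 1 mm across and 3 mm up or down.
- clip_mouth (a point): Middle of the mouth, 18 mm ahead (+x) of the clip's origin. Flared arm ends about 20 mm apart lead in to bumps at x = 7 mm, 6 mm apart, which the 12 mm neck forces apart on its way in. Snapping on takes about 4 to 10 N; once home the force climbs steeply. More than 20 N between clip and pin counts as forcing it.
- clip_tab (a point): Centre of the clip's square grip tab, 14 x 14 mm, standing from 5 to 42 mm above the clip's underside, 33 mm behind (-x) the clip's origin; this point is 23.5 mm above the underside. Grip it across y.
- pot: Green ceramic pot, open, 110 mm across, 100 mm tall; origin under its centre. Bystander.
- jar: Small glass jar with hinged lid, 72 mm across, 84 mm tall; origin under its centre. Bystander.
- trowel: Transplanting trowel with wooden handle, about 300 mm long, 50 mm wide, 28 mm tall, lying with its blade along its +x; origin near its middle, on the bench. Bystander.

How it is judged:
On the way, in this order (a step that is already met when the one before it is completed fails the run):
1. the bush is down over the pin, resting on the carriage (horizontal distance between bush and groove below 0.0045 m and z of bush in the frame of pin_foot between -0.003 and 0.003 m and angle between bush's own z axis and vertical below 0.1 rad), for 0.2 s.
2. the clip is snapped home in the groove above the bush (all of step 1 and horizontal distance between clip_seat and groove below 0.003 m and z of clip_seat in the frame of groove between -0.005 and 0.005 m and angle between the z axis of clip and the z axis of groove, either way round below 0.15 rad), for 0.2 s.
At the end, for the whole second after the job is handed in: The bush stands on the carriage around the pin (within 3 mm in height, 4.5 mm off centre, upright within 0.1 rad); the clip sits in the groove (its seat point within 3 mm of the pin's axis and 5 mm in height of the groove's centre, level within 0.15 rad); both at rest and released (all of step 2 and linear speed of each of clip, bush below 0.02 m/s); the robot touches nothing.
It fails at once if the clip is pressed against the pin or carriage with more than 20 N (contact force between clip and carriage above 20 N).
It fails at once if the pot is moved more than 20 mm (distance of pot from where it was at the start of the episode above 0.02 m).
It fails at once if the jar is moved more than 20 mm (distance of jar from where it was at the start of the episode above 0.02 m).
It fails at once if the trowel is moved more than 20 mm (distance of trowel from where it was at the start of the episode above 0.02 m).
It also fails if it takes over 72 s, if anything falls off the work surface, if the arm or the gripper's body presses on something with over 40 N, if the wrist force passes 120 N, or if a joint passes its speed limit or range.

## Working session

There is one attempt and no reset: what is moved stays moved. The work goes in short steps, Python scripts to look and compute and a tool call to move; the robot and the scene stay as the last step left them, time stands still between calls to the robot, and variables do not carry over. Pictures are saved under pics/ and viewed, and the job is handed in when it is done.

Besides the shell and the picture viewer there is one more tool, called after "Call:" as a command line: name --argument value ..., lists and objects as JSON in quotes. servo_tool: Moves the arm, as the interface text tells. Its arguments: {"type":"object","properties":{"motion":{"type":"array","items":{"type":"array"}},"squeeze":{"type":"number"}},"required":["motion"]}

```bash
mkdir -p pics
python3 - <<'E'
from rig import *
import cv2,numpy as np
s=read_state();print({k:np.round(v,4).tolist() for k,v in s.items()}, nose_length if not callable(nose_length) else nose_length())
for n in("side","top"):
    d=snapshot(n);cv2.imwrite(f"pics/{n}0.png",cv2.resize(d["frame"][:,:,::-1],None,fx=1.5,fy=1.5,interpolation=cv2.INTER_CUBIC))
    print(n,np.round(d["intrinsics"],2).tolist(),np.round(d["world_from_camera"],4).tolist(),[k for k in d])
E
```

```text
{'clock': 0.0, 'qpos': [-0.9633, 0.0408, 0.0838, -0.0005, -1.6155, -0.3337], 'dq': [-0.0013, 0.0013, -0.0002, 0.0008, 0.0009, 0.001], 'effort': [-0.0, -36.8201, 34.7402, 6.9323, -0.0056, -0.0], 'tcp_pos': [0.1622, -0.5773, 0.2383], 'ee_rot': [-0.0002, -0.1365, 0.9906, 0.0009], 'ft_force': [0.3172, 0.3791, 0.6935], 'moment': [0.0064, -0.0032, 0.0803], 'grip_width': 0.0858} 0.008
side [[408.85, 0.0, 254.15], [0.0, 408.85, 196.46], [0.0, 0.0, 1.0]] [[0.9842, 0.1409, -0.1073, 0.4647], [-0.177, 0.762, -0.6229, -0.6813], [-0.006, 0.632, 0.7749, 0.8658], [0.0, 0.0, 0.0, 1.0]] ['frame', 'intrinsics', 'world_from_camera']
top [[355.73, 0.0, 251.37], [0.0, 355.73, 193.26], [0.0, 0.0, 1.0]] [[-0.0192, 0.9885, -0.1501, 0.4335], [-0.9997, -0.0168, 0.0174, -0.0322], [0.0147, 0.1504, 0.9885, 0.9197], [0.0, 0.0, 0.0, 1.0]] ['frame', 'intrinsics', 'world_from_camera']
```

View pics/side0.png

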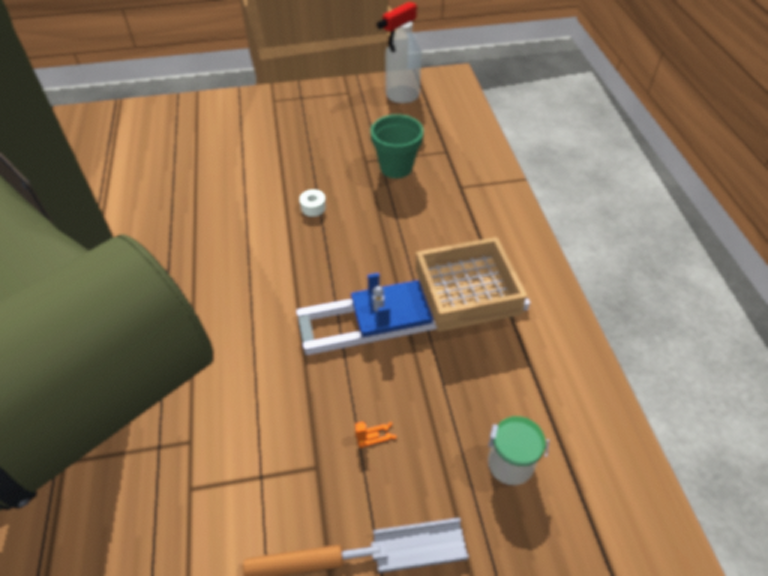

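View pics/top0.png

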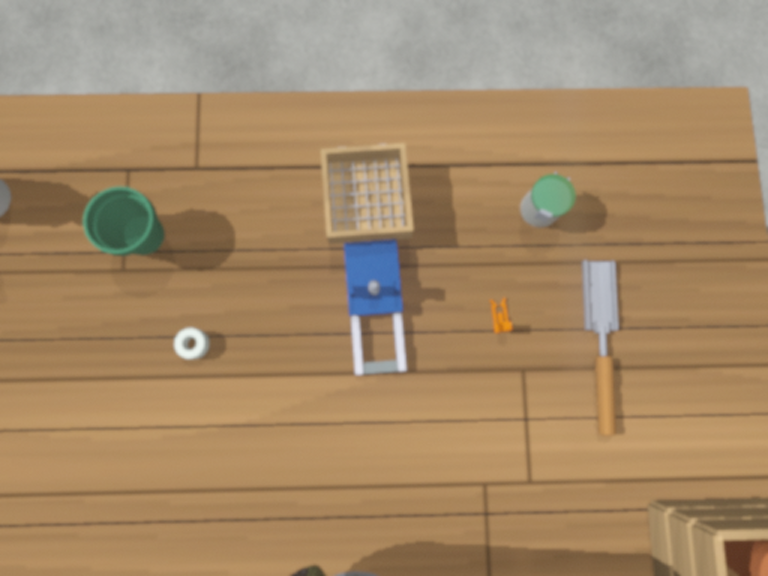

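The side view shows the bush near (312,202), the pin near (377,297), the clip near (375,435). The top view shows the bush near (191,343), the pin near (374,287), the clip near (502,315). I'll zoom in for precise points.

```bash
cat > h.py <<'E'
from rig import *
import cv2,numpy as np
def cam(n):
    d=snapshot(n);return d["frame"],np.array(d["intrinsics"]),np.array(d["world_from_camera"])
def ray(K,T,uv):
    c=np.array([(uv[0]-K[0,2])/K[0,0],-(uv[1]-K[1,2])/K[1,1],-1.]);return T[:3,3],T[:3,:3]@c
def atz(K,T,uv,z):
    o,r=ray(K,T,uv);return o+r*(z-o[2])/r[2]
def proj(K,T,p):
    c=T[:3,:3].T@(np.atleast_2d(p)-T[:3,3]).T;return np.stack([K[0,0]*c[0]/-c[2]+K[0,2],K[1,1]*-c[1]/-c[2]+K[1,2]],1)
def tri(rays):
    A=0;b=0
    for o,r in rays:
        r=r/np.linalg.norm(r);P=np.eye(3)-np.outer(r,r);A=A+P;b=b+P@o
    p=np.linalg.solve(A,b);return p,[np.linalg.norm((np.eye(3)-np.outer(r,r)/(r@r))@(p-o)) for o,r in rays]
def crop(f,u0,v0,w,h,s):
    return cv2.resize(f[v0:v0+h,u0:u0+w,::-1],None,fx=s,fy=s,interpolation=cv2.INTER_NEAREST)
E
python3 - <<'E'
from h import *
S=cam("side")[0];T=cam("top")[0]
np.savez("f0.npz",S=S,T=T)
def pan(*c): return np.hstack([cv2.resize(x,(390,390),interpolation=cv2.INTER_NEAREST) for x in c])
cv2.imwrite("pics/pin.png",pan(crop(S,225,175,65,65,6),crop(T,222,155,65,65,6)))
cv2.imwrite("pics/clip.png",pan(crop(S,231,275,39,39,10),crop(T,315,190,39,39,10)))
cv2.imwrite("pics/bush.png",pan(crop(S,190,115,39,39,10),crop(T,108,210,39,39,10)))
E
```

```text
(no output)
```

View pics/pin.png

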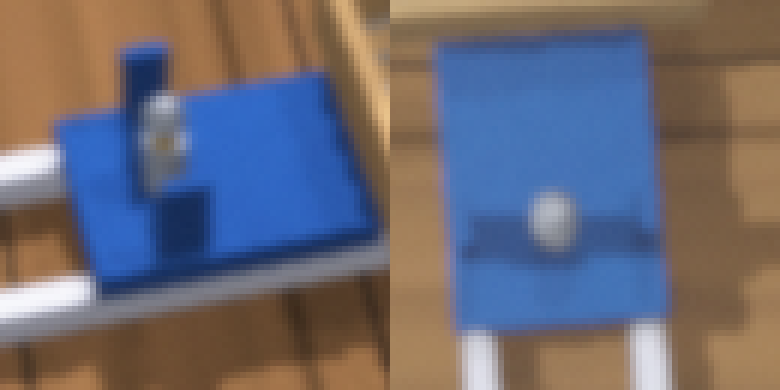

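View pics/clip.png

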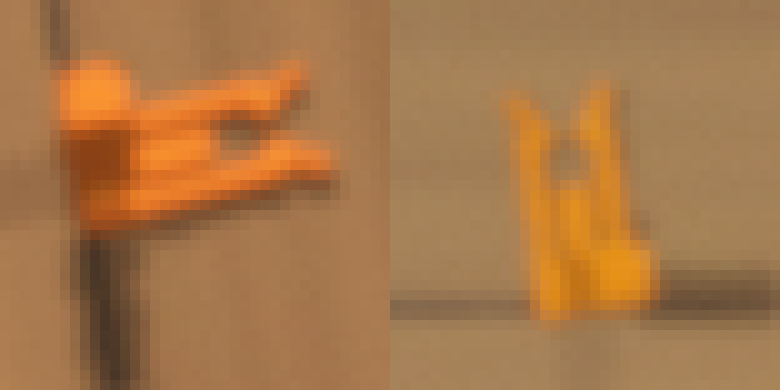

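View pics/bush.png

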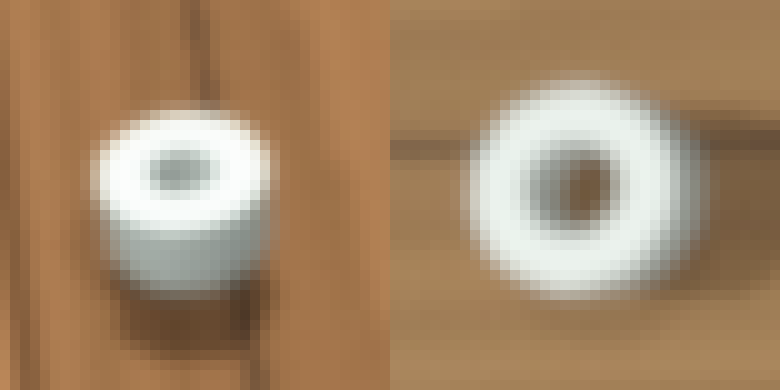

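The bush, clip, pin and carriage are all clear in both crops. Each view gets a silhouette fit next.

```bash
cat > fit.py <<'E'
from h import *
from scipy.optimize import minimize
SS=8
def box(x0,x1,y0,y1,z0,z1): return np.array([[x,y,z] for x in(x0,x1) for y in(y0,y1) for z in(z0,z1)])/1000
a=np.linspace(0,2*np.pi,40)
def cyl(r,z0,z1): return np.vstack([np.c_[r*np.cos(a),r*np.sin(a),0*a+z] for z in(z0,z1)])/1000
def prism(pts,z0,z1): p=np.array(pts,float);return np.vstack([np.c_[p,0*p[:,0]+z] for z in(z0,z1)])/1000
BUSH=[cyl(25,0,28)]
CLIP=[box(-40,-26,-13,13,0,5),box(-40,-26,-7,7,5,42)]
CLIP=[box(-40,-26,-13,13,0,5),box(-40,-26,-7,7,0,42),box(-26,-6.6,-3,3,0,5)]+[prism([(-26,s*13),(10,s*13),(10,s*6.5),(-26,s*8)],0,5) for s in(1,-1)]+[prism([(7,s*3),(10,s*9),(18,s*13),(18,s*10)],0,5) for s in(1,-1)]
def place(parts,x,y,z,yaw):
    c,s=np.cos(yaw),np.sin(yaw);R=np.array([[c,-s,0],[s,c,0],[0,0,1]]);return [p@R.T+[x,y,z] for p in parts]
def render(parts,K,T,win):
    u0,v0,w,h=win;im=np.zeros((h*SS,w*SS),np.uint8)
    for p in parts:
        q=(proj(K,T,p)-[u0,v0]+.5)*SS-.5
        hl=cv2.convexHull(q.astype(np.float32))
        cv2.fillConvexPoly(im,np.round(hl*16).astype(np.int32),255,shift=4)
    m=cv2.resize(im,(w,h),interpolation=cv2.INTER_AREA)/255.
    return cv2.GaussianBlur(m,(0,0),.6)
def fit(parts,views,x0,alphas,wins,free):
    x0=np.array(x0,float)
    def f(p):
        q=x0.copy();q[free]=p*SC[free];P=place(parts,*q)
        return sum(((render(P,K,T,w)-al)**2).sum() for (K,T),al,w in zip(views,alphas,wins))
    SC=np.array([.01,.01,.01,.1])
    best=None
    for k in range(3):
        st=(x0[free]/SC[free] if best is None else best.x)
        sim=np.vstack([st]+[st+np.eye(len(free))[i]*.8 for i in range(len(free))])
        r=minimize(f,st,method="Nelder-Mead",options=dict(initial_simplex=sim,xatol=1e-3,fatol=1e-4,maxiter=600))
        best=r if best is None or r.fun<best.fun else best
    q=x0.copy();q[free]=best.x*SC[free];return q,best.fun
E
python3 - <<'E'
from fit import *
fs,Ks,Ts=cam("side");ft,Kt,Tt=cam("top")
V=[(Ks,Ts),(Kt,Tt)]
def orange(f):
    f=f.astype(float);return np.clip((f[...,0]-f[...,2]-70)/110,0,1)
def white(f):
    hsv=cv2.cvtColor(f,cv2.COLOR_RGB2HSV).astype(float);return np.clip((100-hsv[...,1])/60,0,1)
def al(g,f,w,): u,v,a,b=w;return g(f)[v:v+b,u:u+a]
for nm,parts,g,W,uvT,ztop,free in (("bush",BUSH,white,[(193,118,30,32),(112,213,30,30)],(126.5,228.5),.014,[0,1]),("clip",CLIP,orange,[(231,275,39,39),(320,193,30,35)],(334,210),.01,[0,1,3])):
    p=atz(Kt,Tt,uvT,ztop);A=[al(g,fs,W[0]),al(g,ft,W[1])] if True else 0
    A=[al(g,fs,W[0]),al(g,ft,W[1])]
    A=[a/np.percentile(a,97) for a in A]
    print(nm,"init",p.round(4),[a.sum().round(1) for a in A])
    for lab,sel in(("both",[0,1]),("side",[0]),("top",[1])):
        print(lab,[np.round(x,4) for x in fit(parts,[V[i] for i in sel],[p[0],p[1],0,0.08],[A[i] for i in sel],[W[i] for i in sel],free)])
    q,e=fit(parts,V,[p[0],p[1],0,.08],A,W,sorted(set(free+[2])));print("zfree",q.round(4),round(e,2))
    pan=[]
    for i in(0,1):
        r=render(place(parts,*q),*V[i],W[i]);pan.append(cv2.resize(np.hstack([A[i],r]),(390*1,200),interpolation=cv2.INTER_NEAREST))
    cv2.imwrite(f"pics/fit_{nm}.png",np.vstack(pan)*255)
E
```

```text
bush init [0.4863 0.2687 0.014 ] [np.float64(280.6), np.float64(425.4)]
both [array([0.4865, 0.2676, 0.    , 0.08  ]), np.float64(46.8616)]
side [array([0.4868, 0.2698, 0.    , 0.08  ]), np.float64(9.2929)]
top [array([0.4862, 0.2667, 0.    , 0.08  ]), np.float64(33.5878)]
zfree [0.4862 0.2652 0.0045 0.08  ] 39.97
clip init [ 0.5243 -0.2604  0.01  ] [np.float64(429.6), np.float64(241.2)]
both [array([ 0.5378, -0.2564,  0.    ,  0.0919]), np.float64(69.6394)]
side [array([ 0.538 , -0.2551,  0.    ,  0.0856]), np.float64(43.7479)]
top [array([ 0.537 , -0.2584,  0.    ,  0.0915]), np.float64(9.0451)]
zfree [ 0.5373 -0.2572  0.0044  0.0891] 53.88[ WARN:0@2.408] global loadsave.cpp:1063 imwrite_ Unsupported depth image for selected encoder is fallbacked to CV_8U.
```

Run:
```python
from h import *
fs,Ks,Ts=cam("side");ft,Kt,Tt=cam("top")
# hand-read points: crop px/6+offset-0.5 (pixel-centre convention)
def s(x,y): return (225+x/6-.5,175+y/6-.5)
def t(x,y): return (222+(x-390)/6-.5,155+y/6-.5)
# carriage top corners (front-left, front-right, back..)
for n,a in (("FL",s(57,122)),("FR",s(97,278)),("BRside",s(375,225)),("BLside",s(325,72))): print("side",n,atz(Ks,Ts,a,.036).round(4))
for n,a in (("FL",t(457,330)),("FR",t(668,318)),("BR",t(645,33)),("BL",t(437,43))): print("top",n,atz(Kt,Tt,a,.036).round(4))
p=tri([ray(Ks,Ts,s(162,93)),ray(Kt,Tt,t(550,206))]);print("pin top",np.round(p[0],4),np.round(p[1],4))
print("side pin groove",atz(Ks,Ts,s(163,140),.0695).round(4),"pin top side",atz(Ks,Ts,s(164,98),.088).round(4),"top",atz(Kt,Tt,t(551,215),.084).round(4))
```

```text
side FL [0.5285 0.0007 0.036 ]
side FR [ 0.5326 -0.0855  0.036 ]
side BRside [ 0.6526 -0.0796  0.036 ]
side BLside [0.6501 0.0076 0.036 ]
top FL [ 5.274e-01 -4.000e-04  3.600e-02]
top FR [ 0.5309 -0.0883  0.036 ]
top BR [ 0.6529 -0.0817  0.036 ]
top BL [0.6499 0.0067 0.036 ]
pin top [ 0.5691 -0.0395  0.094 ] [0.0003 0.0003]
side pin groove [ 0.5681 -0.0445  0.0695] pin top side [ 0.5699 -0.0373  0.088 ] top [ 0.5675 -0.0399  0.084 ]
```

The bush is at about (0.4865, 0.268), the pin at (0.5695, -0.041) with yaw about 0.05, and the clip at (0.5375, -0.2567) with yaw 0.09. The side view gives y about 2.5 mm higher than the top view for every object, so I averaged the two. Heights agree to within 4 mm. Next is the move to the bush, turning the jaws along the carriage's x.

Call:
servo_tool --motion '[[85, [20, 55, -5], [0, 0, 0.17]], [85, [22, 55, -5], [0, 0, 0.17]], [85, [22, 55, -5], [0, 0, 0.17]], [85, [22, 55, -5], [0, 0, 0.17]], [85, [22, 55, -5], [0, 0, 0.17]]]' --squeeze 25

```text
clock: 1.02
tcp_pos: [0.2704, -0.301, 0.2143]
ee_rot: [0.0, -0.535, 0.845, -0.0]
ft_force: [1.2, -0.0, 0.6]
grip_width: 0.0854
```

Call:
servo_tool --motion '[[85, [22, 55, -5], [0, 0, 0.17]], [85, [22, 55, -5], [0, 0, 0.17]], [85, [22, 55, -5], [0, 0, 0.157]], [85, [22, 55, -5], [0, 0, 0]], [85, [22, 55, -5], [0, 0, 0]]]'

```text
clock: 1.65
tcp_pos: [0.3806, -0.0255, 0.1897]
ee_rot: [-0.001, 0.725, -0.689, 0.0]
ft_force: [0.8, -0.5, -0.2]
grip_width: 0.0848
```

Run:
```python
from h import *
s=read_state();print({k:np.round(s[k],4).tolist() for k in("clock","qpos","tcp_pos","ee_rot","ft_force")})
f,K,T=cam("top");print("pot rim",atz(K,T,(80,147),.1),atz(K,T,(103,141),.1),"jar",atz(K,T,(369,130),.084),"trowel",atz(K,T,(401,220),.02))
```

```text
{'clock': 1.65, 'qpos': [0.4745, -0.5931, -0.5151, 0.0001, -1.6467, -0.4235], 'tcp_pos': [0.3806, -0.0255, 0.1897], 'ee_rot': [-0.001, 0.7249, -0.6889, 0.0004], 'ft_force': [0.8252, -0.4942, -0.1629]}
pot rim [0.67519076 0.35573368 0.1       ] [0.68906353 0.30241182 0.1       ] jar [ 0.71248051 -0.33875481  0.084     ] trowel [ 0.49474372 -0.42762388  0.02      ]
```

Call:
servo_tool --motion '[[85, [21, 58, -10], [0, 0, 0]], [85, [21, 59, -15], [0, 0, 0]], [85, [21, 59, -15], [0, 0, 0]], [85, [21, 59, -15], [0, 0, 0]], [85, [22, 58.5, -15], [0, 0, 0]]]'

```text
clock: 2.33
tcp_pos: [0.4843, 0.2611, 0.1208]
ee_rot: [-0.0, 0.725, -0.689, 0.0]
ft_force: [0.3, -0.2, 0.8]
grip_width: 0.0849
```

Run:
```python
from h import *
s=read_state();print({k:np.round(s[k],4).tolist() for k in("clock","qpos","tcp_pos","ee_rot","ft_force")})
fs,K,T=cam("side");ft,K2,T2=cam("top")
p=np.array(s["tcp_pos"])+[0,0,.008];print(proj(K,T,p),proj(K2,T2,p))
cv2.imwrite("pics/b1.png",np.hstack([crop(fs,165,80,80,100,5),crop(ft,85,180,80,100,5)]))
```

```text
{'clock': 2.325, 'qpos': [0.8598, -0.0747, -0.2444, 0.0002, -1.4004, -0.8093], 'tcp_pos': [0.4843, 0.2611, 0.1208], 'ee_rot': [-0.0003, 0.7248, -0.689, 0.0001], 'ft_force': [0.3367, -0.2421, 0.8312]}
[[203.72186148 106.55810615]] [[112.63649519 226.63398825]]
```

View pics/b1.png

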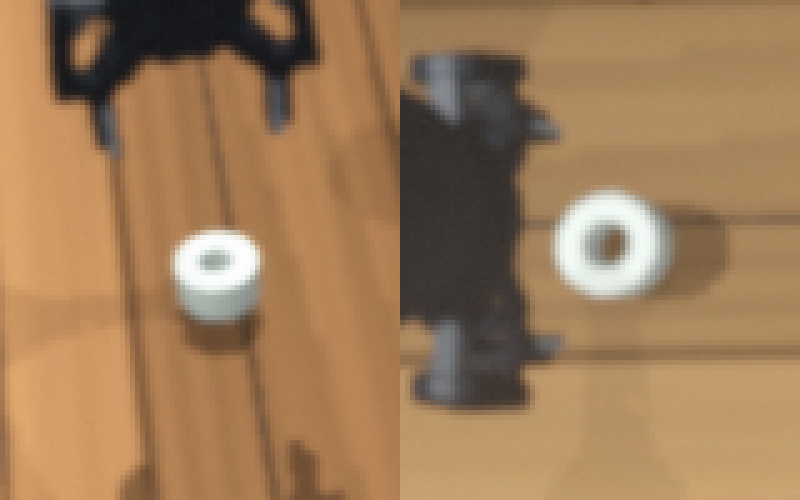

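The fingers straddle the bush: side view midpoint about (204,107), as projected. Letting it settle, then descending.

Call:
servo_tool --motion '[[85, [0, 0, 0], [0, 0, 0]], [85, [0, 0, -30], [0, 0, 0]], [85, [0, 0, 0], [0, 0, 0]]]'

```text
clock: 2.8
tcp_pos: [0.4828, 0.2574, 0.0901]
ee_rot: [0.001, 0.724, -0.69, -0.0]
ft_force: [0.3, 0.9, 0.2]
grip_width: 0.085
```

Call:
servo_tool --motion '[[85, [3.5, 10.5, -18], [0, 0, 0]], [85, [0, 0, -30], [0, 0, 0]], [85, [0, 0, -20], [0, 0, 0]], [85, [0, 0, -8], [0, 0, 0]], [85, [0, 0, 0], [0, 0, 0]]]'

```text
clock: 3.42
tcp_pos: [0.4875, 0.2697, 0.0152]
ee_rot: [-0.0, 0.725, -0.689, 0.0]
ft_force: [-0.1, 0.1, -0.3]
grip_width: 0.0846
```

Run:
```python
from h import *
fs,K,T=cam("side");ft,K2,T2=cam("top")
cv2.imwrite("pics/b2.png",np.hstack([crop(fs,165,80,80,100,5),crop(ft,85,180,80,100,5)]))
```

```text
(no output)
```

View pics/b2.png

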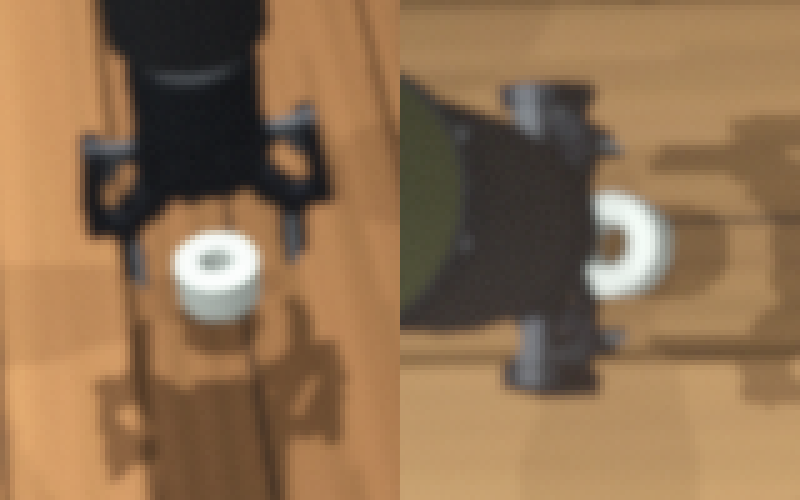

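Side view: fingertips at (137,275) and (292,255), centred on the bush at (217,270). Closing.

Call:
servo_tool --motion '[[60, [0, 0, -2], [0, 0, 0]], [52, [0, 0, 0], [0, 0, 0]], [44, [0, 0, 0], [0, 0, 0]], [44, [0, 0, 0], [0, 0, 0]], [44, [0, 0, 0], [0, 0, 0]]]' --squeeze 30

```text
clock: 4.15
tcp_pos: [0.4876, 0.2697, 0.0135]
ee_rot: [-0.0, 0.725, -0.689, 0.0]
ft_force: [0.4, 0.2, 2.6]
grip_width: 0.0489
```

Call:
servo_tool --motion '[[44, [0, 0, 0], [0, 0, 0]], [44, [0, 0, 0], [0, 0, 0]]]'

```text
clock: 4.4
tcp_pos: [0.4876, 0.2697, 0.0135]
ee_rot: [-0.0, 0.725, -0.689, 0.0]
ft_force: [-0.3, 0.5, 5.4]
grip_width: 0.0489
```

Gripped at 48.9 mm. Lifting, then checking.

Call:
servo_tool --motion '[[44, [0, 0, 10], [0, 0, 0]], [44, [0, 0, 40], [0, 0, 0]], [44, [0, 0, 50], [0, 0, 0]], [44, [0, 0, 30], [0, 0, 0]], [44, [0, 0, 0], [0, 0, 0]]]'

```text
clock: 5.03
tcp_pos: [0.4882, 0.2702, 0.146]
ee_rot: [-0.002, 0.725, -0.689, 0.0]
ft_force: [-0.0, 0.7, -1.8]
grip_width: 0.0487
```

Run:
```python
from fit import *
s=read_state();print({k:np.round(s[k],4).tolist() for k in("clock","tcp_pos","ee_rot","ft_force","grip_width")})
fs,K,T=cam("side");ft,K2,T2=cam("top")
cv2.imwrite("pics/b3.png",np.hstack([crop(fs,165,30,80,100,5),crop(ft,85,180,80,100,5)]))
```

```text
{'clock': 5.025, 'tcp_pos': [0.4882, 0.2702, 0.146], 'ee_rot': [-0.0023, 0.7245, -0.6892, 0.0001], 'ft_force': [-0.015, 0.6637, -1.7576], 'grip_width': 0.0487}
```

View pics/b3.png

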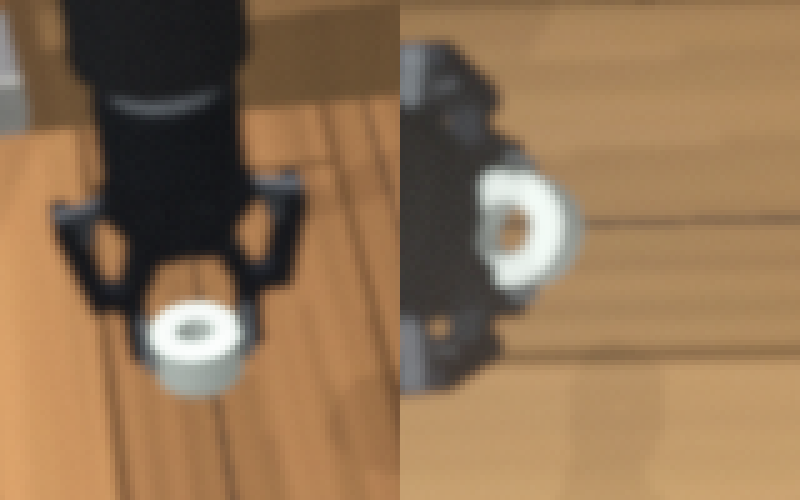

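The bush is held upright and level. Moving over the pin.

Call:
servo_tool --motion '[[44, [12, -40, 0], [0, 0, 0]], [44, [18, -60, 0], [0, 0, 0]], [44, [18, -60, 0], [0, 0, 0]], [44, [15, -60, 0], [0, 0, 0]], [44, [10, -50, 0], [0, 0, 0]]]'

```text
clock: 5.75
tcp_pos: [0.5595, -0.0025, 0.141]
ee_rot: [0.001, 0.724, -0.69, -0.001]
ft_force: [1.0, -0.1, -1.0]
grip_width: 0.0488
```

Call:
servo_tool --motion '[[44, [8, -41, 0], [0, 0, 0]], [44, [0, 0, 0], [0, 0, 0]], [44, [0, 0, 0], [0, 0, 0]]]'

```text
clock: 6.12
tcp_pos: [0.5675, -0.0412, 0.1414]
ee_rot: [0.001, 0.724, -0.689, -0.001]
ft_force: [0.4, -0.3, -1.5]
grip_width: 0.0488
```

Run:
```python
from fit import *
s=read_state();print({k:np.round(s[k],4).tolist() for k in("clock","tcp_pos","ee_rot","ft_force","grip_width")})
fs,K,T=cam("side");ft,K2,T2=cam("top")
cv2.imwrite("pics/p1.png",np.hstack([crop(fs,215,120,80,100,5),crop(ft,205,150,80,100,5)]))
```

```text
{'clock': 6.125, 'tcp_pos': [0.5675, -0.0412, 0.1414], 'ee_rot': [0.001, 0.7244, -0.6894, -0.0009], 'ft_force': [0.4247, -0.2932, -1.5279], 'grip_width': 0.0488}
```

View pics/p1.png

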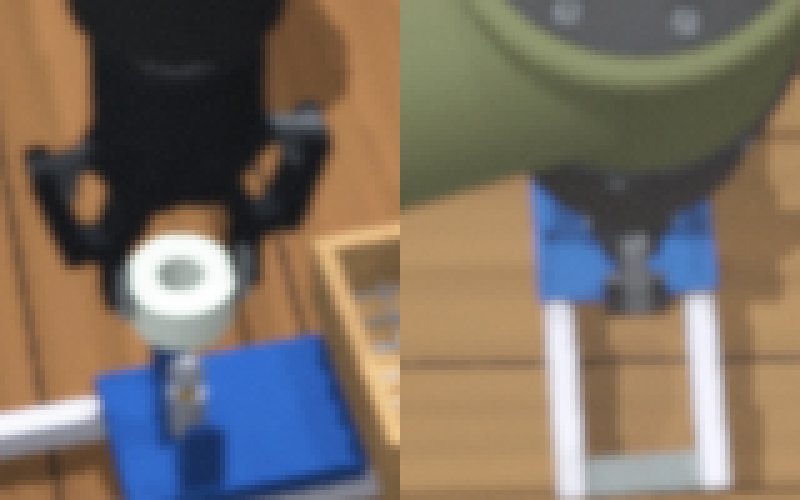

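Run:
```python
from fit import *
fs,K,T=cam("side");_,K2,T2=cam("top");d=np.load("f0.npz")
def cone(r0,r1,z0,z1): return np.vstack([np.c_[r*np.cos(a),r*np.sin(a),0*a+z] for r,z in((r0,z0),(r1,z1))])/1000
PIN=[cyl(9,0,28),cyl(6,28,39),cyl(9,39,45),cone(9,4,45,52)]
def nonblue(f):
    f=f.astype(float);return np.clip(1-(f[...,2]-f[...,0]-20)/60,0,1)
def run(f,g,W,V,parts,x0,free,nm):
    u,v,w,h=W;A=g(f)[v:v+h,u:u+w]
    if nm.startswith("pin"):
        # keep only component near the pin
        m=render(place([cyl(14,-2,56)],*x0),*V,W)>.3; A=A*m
    q,e=fit(parts,[V],x0,[A],[W],free)
    r=render(place(parts,*q),*V,W);cv2.imwrite(f"pics/f_{nm}.png",(cv2.resize(np.hstack([A,r]),None,fx=10,fy=10,interpolation=0)*255).astype(np.uint8))
    print(nm,q.round(4),round(e,2))
run(d["S"],nonblue,(240,183,26,32),(K,T),PIN,[.570,-.040,.036,0],[0,1],"pinS")
run(d["T"],nonblue,(236,180,26,26),(K2,T2),PIN,[.568,-.041,.036,0],[0,1],"pinT")
def bright(f):
    return np.clip((f.astype(float).min(2)-90)/60,0,1)
for z in(.124,.128): run(fs,bright,(236,162,30,32),(K,T),BUSH,[.568,-.041,z,0],[0,1],"bushS")
```

```text
pinS [ 0.5703 -0.0293  0.036   0.    ] 18.81
pinT [ 0.5675 -0.0414  0.036   0.    ] 0.85
bushS [ 0.5679 -0.0359  0.124   0.    ] 23.29
bushS [ 0.5676 -0.0393  0.128   0.    ] 22.42
```

```bash
cd pics && python3 -c "
import cv2,numpy as np
i=[cv2.resize(cv2.imread(f'f_{n}.png'),(520,190)) for n in('pinS','pinT','bushS')];cv2.imwrite('f_all.png',np.vstack(i))"
```

```text
(no output)
```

View pics/f_all.png

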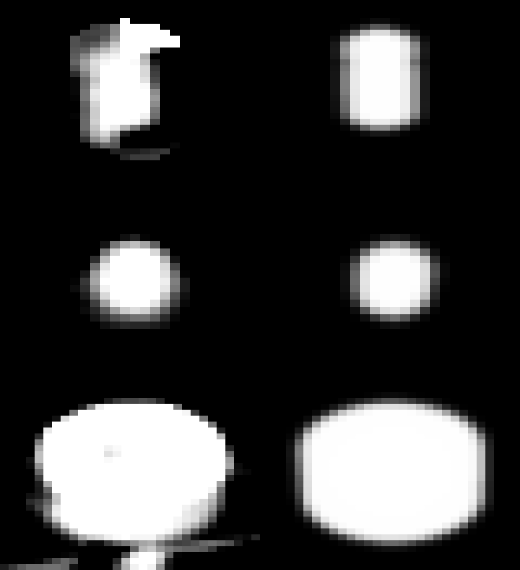

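Run:
```python
from fit import *
fs,K,T=cam("side")
for p in([.5676,-.0393,.156],[.5676,-.0393,.128],[.5676,-.0393,.088],[.5676,-.0393,.078],[.5676,-.0393,.0695],[.5686,-.0393,.078],[.5676,-.0383,.078]): print(p,proj(K,T,np.array(p)).round(2))
# pin columns (saturation-like) per row in initial image
S=np.load("f0.npz")["S"].astype(int)
for v in range(189,208): print(v,[tuple(S[v,u]) for u in range(246,259)] if 0 else " ".join(f"{S[v,u,2]-S[v,u,0]:4d}" for u in range(243,262)))
```

```text
[0.5676, -0.0393, 0.156] [[250.7  173.01]]
[0.5676, -0.0393, 0.128] [[250.85 180.89]]
[0.5676, -0.0393, 0.088] [[251.04 191.56]]
[0.5676, -0.0393, 0.078] [[251.09 194.13]]
[0.5676, -0.0393, 0.0695] [[251.13 196.28]]
[0.5686, -0.0393, 0.078] [[251.49 194.07]]
[0.5676, -0.0383, 0.078] [[251.02 193.83]]
189  -85  -59  -10   37   61   66   65   58   44   10  -33  -62  -68  -60  -54  -45  -35  -19    2
190  -84  -59  -11   40   61   63   58   48   34   13  -12  -27  -16    4   19   34   50   69   89
191  -77  -53   -7   40   60   57   45   36   28   18   11   20   53   86  103  112  121  132  140
192  -39  -18   17   48   58   48   34   26   23   19   20   39   81  122  141  144  147  148  151
193   37   53   64   65   56   42   28   22   18   19   21   35   74  119  143  149  150  149  150
194  107  109   98   80   61   43   29   18   16   17   18   29   67  115  142  149  150  149  149
195  136  129  111   89   69   49   30   19   16   15   16   29   65  114  142  150  149  149  148
196  142  134  116   95   78   55   34   18   12   12   14   27   63  111  141  149  151  150  148
197  1
[... 382 characters left out ...]
47  147
201  148  144  129  105   82   57   32   17   10    8   11   20   52   99  132  143  145  147  147
202  149  143  129  103   79   56   32   18   13   13   13   23   54  100  133  144  146  146  147
203  147  142  127  105   81   55   31   19   16   18   21   33   64  106  134  144  146  145  147
204  142  139  130  111   84   55   34   21   25   38   52   69   91  119  138  144  143  143  146
205  139  137  133  115   89   60   38   29   42   73   98  112  120  128  132  132  133  138  144
206  139  136  132  116   91   68   47   38   55   89  116  120  117  111  108  105  112  127  141
207  137  136  130  116   94   80   66   56   60   82   94   94   86   83   78   79   97  123  139
```

Run:
```python
from h import *
S=cam("side")[0]
cv2.imwrite("pics/p2.png",np.hstack([crop(S,232,162,40,50,10),crop(np.load("f0.npz")["S"],232,170,40,50,10)]))
```

```text
(no output)
```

View pics/p2.png

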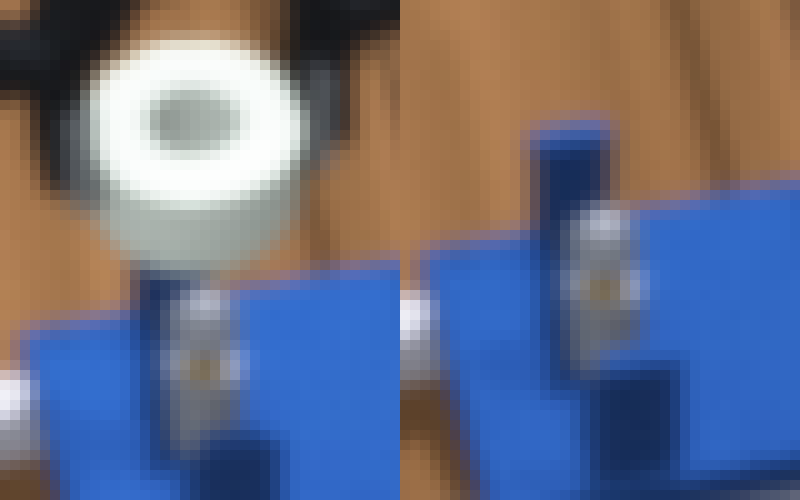

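The pin's brass groove is near (251.8,198.5) in the raw side image and the bush axis near (251,181), so I shift slightly and lower by feel.

Call:
servo_tool --motion '[[44, [1.2, 0.8, -15], [0, 0, 0]], [44, [0, 0, -15], [0, 0, 0]], [44, [0, 0, -8], [0, 0, 0]], [44, [0, 0, 0], [0, 0, 0]]]'

```text
clock: 6.92
tcp_pos: [0.5688, -0.0405, 0.1038]
ee_rot: [0.001, 0.725, -0.689, -0.001]
ft_force: [0.4, 0.5, -1.7]
grip_width: 0.0495
```

Call:
servo_tool --motion '[[44, [0, 0, -4], [0, 0, 0]], [44, [0, 0, -4], [0, 0, 0]], [44, [0, 0, 0], [0, 0, 0]]]'

```text
clock: 7.3
tcp_pos: [0.5692, -0.0404, 0.0967]
ee_rot: [0.0, 0.725, -0.689, -0.0]
ft_force: [-0.3, -0.2, -0.3]
grip_width: 0.0489
```

Call:
servo_tool --motion '[[44, [0, 0, -4], [0, 0, 0]], [44, [0, 0, -4], [0, 0, 0]], [44, [0, 0, 0], [0, 0, 0]]]'

```text
clock: 7.68
tcp_pos: [0.5691, -0.0404, 0.0884]
ee_rot: [0.0, 0.725, -0.689, -0.0]
ft_force: [0.4, -0.4, 0.2]
grip_width: 0.0488
```

Run:
```python
from h import *
S=cam("side")[0]
print({k:np.round(read_state()[k],4) for k in("tcp_pos","ft_force","moment")})
cv2.imwrite("pics/p3.png",crop(S,222,152,60,60,9))
```

```text
{'tcp_pos': array([ 0.5693, -0.0404,  0.0888]), 'ft_force': array([-0.3697, -0.6263,  0.4266]), 'moment': array([ 0.0172, -0.0705,  0.0192])}
```

View pics/p3.png

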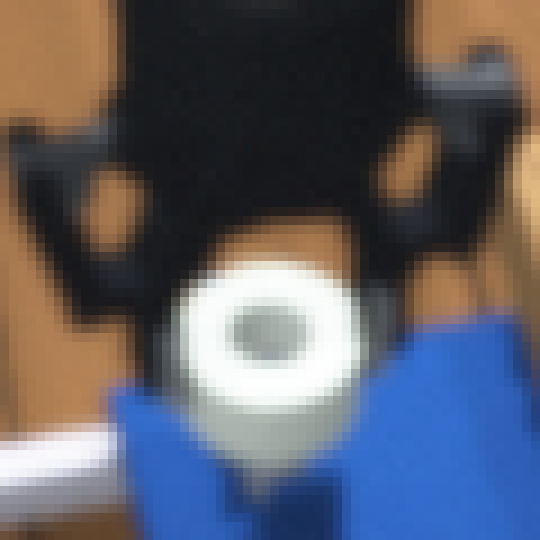

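The bush looks upright and around the pin's tip. I'll keep lowering by feel.

Call:
servo_tool --motion '[[44, [0, 0, -5], [0, 0, 0]], [44, [0, 0, -5], [0, 0, 0]], [44, [0, 0, 0], [0, 0, 0]]]'

```text
clock: 8.1
tcp_pos: [0.569, -0.0404, 0.0782]
ee_rot: [0.001, 0.725, -0.689, -0.0]
ft_force: [-0.5, -0.4, -0.5]
grip_width: 0.0491
```

Call:
servo_tool --motion '[[44, [0, 0, -5], [0, 0, 0]], [44, [0, 0, -5], [0, 0, 0]], [44, [0, 0, 0], [0, 0, 0]]]'

```text
clock: 8.48
tcp_pos: [0.569, -0.0404, 0.0683]
ee_rot: [0.0, 0.725, -0.689, -0.0]
ft_force: [-0.1, -0.0, -0.1]
grip_width: 0.0488
```

Run:
```python
from h import *
S=cam("side")[0]
print({k:np.round(read_state()[k],4) for k in("tcp_pos","ft_force","moment")})
cv2.imwrite("pics/p4.png",crop(S,222,152,60,60,9))
```

```text
{'tcp_pos': array([ 0.5692, -0.0404,  0.0687]), 'ft_force': array([-0.374 , -0.4874, -1.3162]), 'moment': array([-0.0286, -0.027 ,  0.0018])}
```

View pics/p4.png

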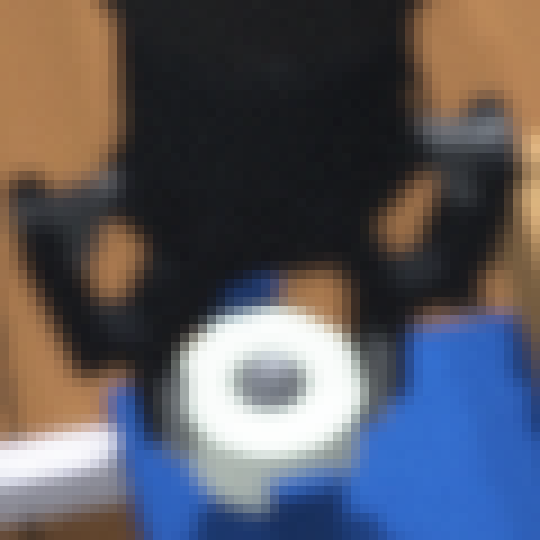

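The pin's head now shows inside the bore at (268,380), so the bush is around the pin. Lowering to the carriage.

Call:
servo_tool --motion '[[44, [0, 0, -6], [0, 0, 0]], [44, [0, 0, -6], [0, 0, 0]], [44, [0, 0, -3], [0, 0, 0]], [44, [0, 0, 0], [0, 0, 0]]]'

```text
clock: 9.02
tcp_pos: [0.5692, -0.0404, 0.0536]
ee_rot: [0.0, 0.725, -0.689, -0.0]
ft_force: [-0.2, -0.3, -0.4]
grip_width: 0.0491
```

Call:
servo_tool --motion '[[44, [0, 0, -2], [0, 0, 0]], [44, [0, 0, 0], [0, 0, 0]]]'

```text
clock: 9.28
tcp_pos: [0.5694, -0.0404, 0.0519]
ee_rot: [0.0, 0.725, -0.689, -0.0]
ft_force: [-0.2, 0.4, -0.6]
grip_width: 0.0488
```

Call:
servo_tool --motion '[[44, [0, 0, -1.5], [0, 0, 0]], [44, [0, 0, 0], [0, 0, 0]]]'

```text
clock: 9.52
tcp_pos: [0.5693, -0.0404, 0.0504]
ee_rot: [0.0, 0.725, -0.689, -0.0]
ft_force: [-0.3, 1.3, -1.5]
grip_width: 0.0489
```

Call:
servo_tool --motion '[[44, [0, 0, -1], [0, 0, 0]], [44, [0, 0, 0], [0, 0, 0]]]'

```text
clock: 9.78
tcp_pos: [0.5695, -0.0404, 0.0496]
ee_rot: [-0.0, 0.725, -0.689, 0.0]
ft_force: [0.0, -0.1, 0.2]
grip_width: 0.0489
```

Call:
servo_tool --motion '[[44, [0, 0, -0.8], [0, 0, 0]], [44, [0, 0, 0], [0, 0, 0]]]'

```text
clock: 10.02
tcp_pos: [0.5698, -0.0405, 0.0495]
ee_rot: [-0.0, 0.725, -0.689, 0.0]
ft_force: [-1.6, -0.0, 4.5]
grip_width: 0.049
```

The bush met the carriage at TCP z 0.0495, as predicted. Releasing and rising.

Call:
servo_tool --motion '[[55, [0, 0, 0], [0, 0, 0]], [65, [0, 0, 0], [0, 0, 0]], [75, [0, 0, 0], [0, 0, 0]], [75, [0, 0, 0], [0, 0, 0]]]'

```text
clock: 10.52
tcp_pos: [0.5693, -0.0404, 0.0485]
ee_rot: [0.0, 0.725, -0.689, -0.0]
ft_force: [0.1, 0.8, 0.3]
grip_width: 0.0753
```

Call:
servo_tool --motion '[[75, [0, 0, 15], [0, 0, 0]], [75, [0, 0, 40], [0, 0, 0]], [75, [-10, -50, 30], [0, 0, 0]], [75, [-15, -60, 0], [0, 0, 0]], [75, [-15, -60, 0], [0, 0, 0]]]'

```text
clock: 11.15
tcp_pos: [0.5294, -0.2119, 0.1358]
ee_rot: [-0.001, 0.725, -0.689, 0.001]
ft_force: [0.8, 0.5, -0.4]
grip_width: 0.075
```

Run:
```python
from h import *
S=cam("side")[0];T=cam("top")[0];s=read_state()
print({k:np.round(s[k],4) for k in("tcp_pos","ft_force","qpos","clock")})
cv2.imwrite("pics/p5.png",np.hstack([crop(S,225,175,65,65,6),crop(T,222,155,65,65,6)]))
```

```text
{'tcp_pos': array([ 0.528 , -0.215 ,  0.1352]), 'ft_force': array([ 0.1449, -0.677 ,  0.5159]), 'qpos': array([-3.4100e-02, -2.7400e-02, -1.7270e-01,  1.3000e-03, -1.4245e+00,
        7.8500e-02]), 'clock': np.float64(11.25)}
```

View pics/p5.png

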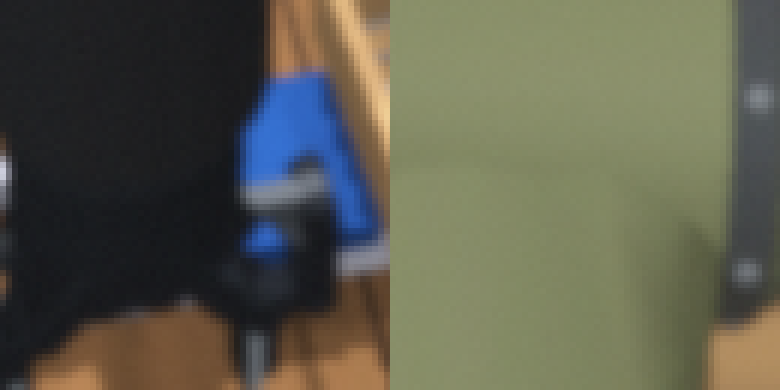

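The arm occludes both views. I turn the jaws a quarter turn while moving over the clip tab at (0.5046, -0.2596), then look again.

Call:
servo_tool --motion '[[60, [-5, -9, 0], [0, 0, -0.17]], [60, [-5, -9, 0], [0, 0, -0.17]], [60, [-5, -9, 0], [0, 0, -0.17]], [60, [-5, -9, 0], [0, 0, -0.17]], [60, [-3, -9, 0], [0, 0, -0.17]]]'

```text
clock: 11.88
tcp_pos: [0.5066, -0.2555, 0.135]
ee_rot: [0.0, -0.373, 0.928, -0.0]
ft_force: [0.3, 0.3, -0.7]
grip_width: 0.06
```

Call:
servo_tool --motion '[[45, [0, 0, 0], [0, 0, -0.17]], [45, [0, 0, 0], [0, 0, -0.17]], [45, [0, 0, 0], [0, 0, -0.17]], [45, [0, 0, 0], [0, 0, -0.172]], [45, [0, 0, 0], [0, 0, 0]]]'

```text
clock: 12.5
tcp_pos: [0.5068, -0.2552, 0.1347]
ee_rot: [0.001, -0.045, 0.999, -0.0]
ft_force: [0.2, 0.0, -1.0]
grip_width: 0.0448
```

Run:
```python
from h import *
S=cam("side")[0];T=cam("top")[0];s=read_state()
print({k:np.round(s[k],4) for k in("tcp_pos","ft_force","qpos","clock","ee_rot")})
w,x,y,z=s["ee_rot"];print("jaw",np.arctan2(2*y*y-1,2*x*y))
cv2.imwrite("pics/p6.png",np.hstack([crop(S,215,165,90,130,4),crop(T,222,155,90,130,4)]))
cv2.imwrite("pics/c6.png",np.hstack([crop(S,215,240,70,90,5),crop(T,300,165,70,90,5)]))
```

```text
{'tcp_pos': array([ 0.5066, -0.2552,  0.1343]), 'ft_force': array([ 1.2318,  0.0941, -0.0551]), 'qpos': array([-0.113 , -0.0339, -0.1803,  0.    , -1.4237, -1.3652]), 'clock': np.float64(12.6), 'ee_rot': array([ 3.000e-04, -4.630e-02,  9.989e-01, -1.000e-04])}
jaw 1.663396463915644
```

View pics/p6.png

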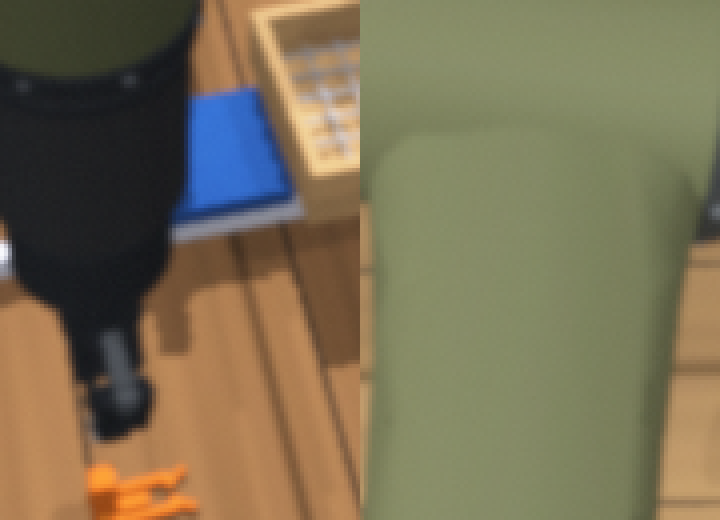

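View pics/c6.png

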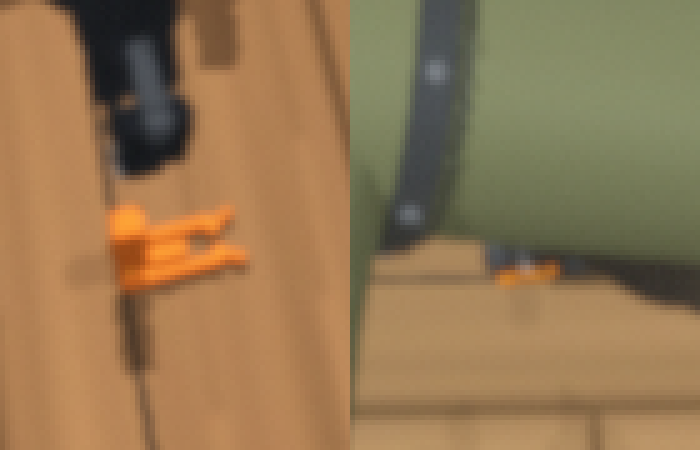

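The clip is undisturbed in the side view, with its tab at crop (126,222). Descending over the tab.

Call:
servo_tool --motion '[[45, [-2, -4.4, -25], [0, 0, 0]], [45, [0, 0, -30], [0, 0, 0]], [45, [0, 0, -20], [0, 0, 0]], [45, [0, 0, -5], [0, 0, 0]], [45, [0, 0, 0], [0, 0, 0]]]'

```text
clock: 13.22
tcp_pos: [0.5046, -0.2599, 0.0543]
ee_rot: [0.0, -0.045, 0.999, -0.0]
ft_force: [0.6, -0.4, 0.4]
grip_width: 0.0447
```

Run:
```python
from h import *
S,K,T=cam("side");s=read_state()
print({k:np.round(s[k],4) for k in("tcp_pos","ft_force","clock")})
print(proj(K,T,np.array([.5046,-.2596,.042])),proj(K,T,s["tcp_pos"]))
cv2.imwrite("pics/c7.png",crop(S,220,255,60,60,9))
```

```text
{'tcp_pos': array([ 0.505 , -0.26  ,  0.0549]), 'ft_force': array([-0.3211,  0.5453,  1.3102]), 'clock': np.float64(13.275)}
[[240.40031215 283.93027327]] [[240.40873661 281.32171411]]
```

View pics/c7.png

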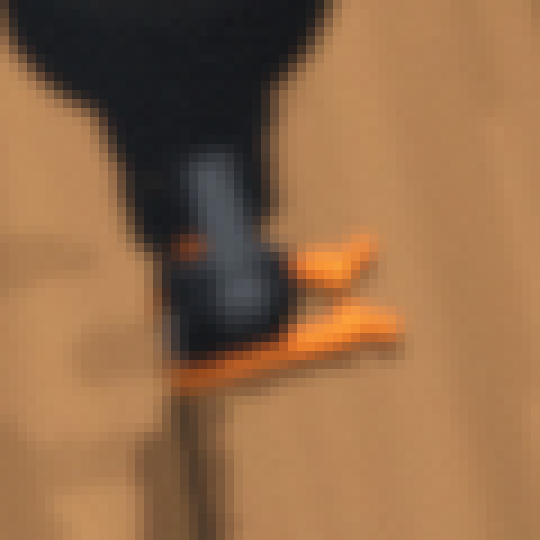

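The near finger partly hides the clip, and the tab shows between the fingers at (190,245). Lowering the rest of the way and closing gently.

Call:
servo_tool --motion '[[45, [0, 0, -20], [0, 0, 0]], [40, [0, 0, -14], [0, 0, 0]], [35, [0, 0, -3], [0, 0, 0]], [35, [0, 0, 0], [0, 0, 0]]]'

```text
clock: 13.78
tcp_pos: [0.5046, -0.2599, 0.0171]
ee_rot: [0.0, -0.045, 0.999, -0.0]
ft_force: [-0.9, -0.3, 0.0]
grip_width: 0.0349
```

Call:
servo_tool --motion '[[25, [0, 0, 0], [0, 0, 0]], [18, [0, 0, 0], [0, 0, 0]], [9, [0, 0, 0], [0, 0, 0]], [9, [0, 0, 0], [0, 0, 0]], [9, [0, 0, 0], [0, 0, 0]]]' --squeeze 40

```text
clock: 14.4
tcp_pos: [0.5047, -0.2599, 0.0173]
ee_rot: [0.0, -0.044, 0.999, -0.0]
ft_force: [-0.7, 0.7, 4.2]
grip_width: 0.0133
```

Call:
servo_tool --motion '[[9, [0, 0, 0], [0, 0, 0]], [9, [0, 0, 0], [0, 0, 0]]]'

```text
clock: 14.65
tcp_pos: [0.5047, -0.2599, 0.0173]
ee_rot: [0.0, -0.044, 0.999, -0.0]
ft_force: [0.1, 0.6, 5.5]
grip_width: 0.0134
```

Gripped at 13.4 mm on the tab. Lifting and moving back towards the front of the pin.

Call:
servo_tool --motion '[[9, [0, 0, 10], [0, 0, 0]], [9, [0, 0, 40], [0, 0, 0]], [9, [-10, 0, 50], [0, 0, 0]], [9, [-15, 0, 0], [0, 0, 0]], [9, [0, 0, 0], [0, 0, 0]]]'

```text
clock: 15.28
tcp_pos: [0.4787, -0.2596, 0.1165]
ee_rot: [0.0, -0.044, 0.999, 0.0]
ft_force: [1.0, -0.2, -1.3]
grip_width: 0.0133
```

Run:
```python
from h import *
S,K,T=cam("side");t=cam("top")[0];s=read_state()
print({k:np.round(s[k],4) for k in("tcp_pos","ft_force","clock","grip_width")})
cv2.imwrite("pics/c8.png",np.hstack([crop(S,200,165,90,130,4),crop(t,222,155,110,130,4)]))
```

```text
{'tcp_pos': array([ 0.4789, -0.2595,  0.1155]), 'ft_force': array([ 0.4607,  0.6433, -1.095 ]), 'clock': np.float64(15.375), 'grip_width': np.float64(0.0136)}
```

View pics/c8.png

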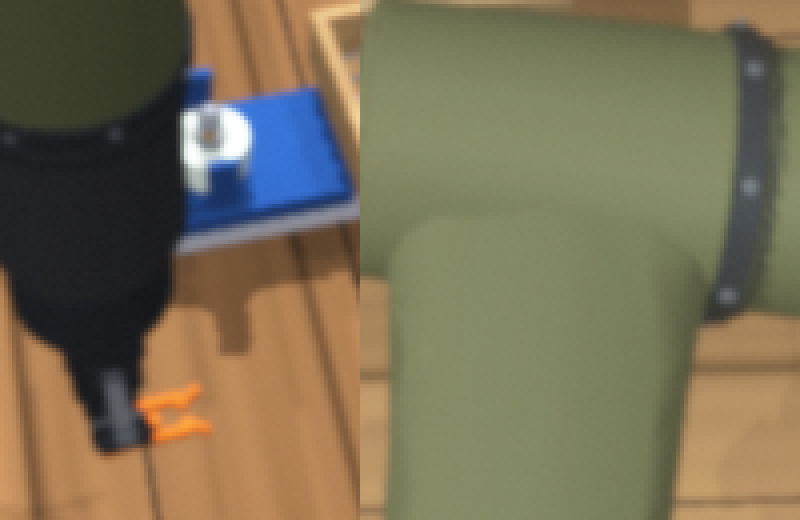

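The bush rests on the carriage around the pin, at crop (210,135), and the clip is held level. Moving in front of the pin.

Call:
servo_tool --motion '[[9, [2, 35, 0], [0, 0, -0.02]], [9, [2, 50, 0], [0, 0, -0.02]], [9, [2, 50, 0], [0, 0, 0]], [9, [2, 45, 0], [0, 0, 0]], [9, [2, 35, 0], [0, 0, 0]]]'

```text
clock: 16.0
tcp_pos: [0.4891, -0.043, 0.1155]
ee_rot: [-0.001, -0.025, 1.0, -0.0]
ft_force: [0.4, 0.7, -0.9]
grip_width: 0.0136
```

Call:
servo_tool --motion '[[9, [0, 0, -15], [0, 0, 0]], [9, [0, 0, 0], [0, 0, 0]]]'

```text
clock: 16.25
tcp_pos: [0.4882, -0.0449, 0.0992]
ee_rot: [-0.002, -0.025, 1.0, -0.0]
ft_force: [0.1, 0.3, -0.3]
grip_width: 0.0134
```

Run:
```python
from h import *
S,K,T=cam("side");t=cam("top")[0];s=read_state()
print({k:np.round(s[k],4) for k in("tcp_pos","ft_force","clock","grip_width","ee_rot")})
w,x,y,z=s["ee_rot"];print("yaw",np.arctan2(2*y*y-1,2*x*y)-np.pi/2)
cv2.imwrite("pics/c9.png",np.hstack([crop(S,215,155,65,85,6),crop(t,222,155,65,85,6)]))
```

```text
{'tcp_pos': array([ 0.4891, -0.0456,  0.101 ]), 'ft_force': array([-0.05  ,  0.4968,  0.1645]), 'clock': np.float64(16.35), 'grip_width': np.float64(0.0134), 'ee_rot': array([-9.000e-04, -2.400e-02,  9.997e-01, -3.000e-04])}
yaw 0.04791375440079393
```

View pics/c9.png

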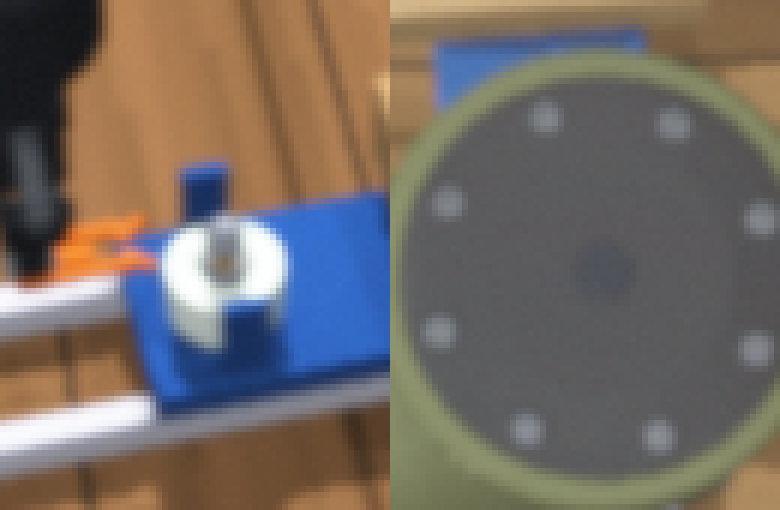

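Call:
servo_tool --motion '[[9, [0, 0, -10], [0, 0, 0]], [9, [0, 0, -6], [0, 0, 0]], [9, [0, 0, 0], [0, 0, 0]], [9, [0, 0, 0], [0, 0, 0]]]'

```text
clock: 16.85
tcp_pos: [0.4895, -0.0449, 0.0859]
ee_rot: [0.0, -0.024, 1.0, -0.0]
ft_force: [-0.2, 0.8, -0.9]
grip_width: 0.0137
```

Run:
```python
from fit import *
S,K,T=cam("side");s=read_state()
print({k:np.round(s[k],4) for k in("tcp_pos","ft_force","clock","grip_width","ee_rot")})
np.save("S10.npy",S)
tc=np.array(s["tcp_pos"]);yaw=.048
o=tc+[.033*np.cos(yaw),.033*np.sin(yaw),0];o[2]=tc[2]-.0173
im=crop(S,222,170,50,50,12)
C,Sn=np.cos(yaw),np.sin(yaw)
def w(p): return o+np.array([C*p[0]-Sn*p[1],Sn*p[0]+C*p[1],p[2]])/1000
def px(p): return tuple(int(round(c)) for c in (proj(K,T,np.array(p))[0]-[222,170]+.5)*12)
for a,b in (((-26,13,5),(10,13,5)),((-26,-13,5),(10,-13,5)),((-26,0,2.5),(60,0,2.5)),((18,-13,2.5),(18,13,2.5))): cv2.line(im,px(w(a)),px(w(b)),(0,255,0),1)
pin=np.array([.5695,-.041,.036])
cv2.line(im,px(pin+[0,0,.028]),px(pin+[0,0,.052]),(0,0,255),1)
cv2.imwrite("pics/c10.png",im)
```

```text
{'tcp_pos': array([ 0.4895, -0.0449,  0.086 ]), 'ft_force': array([-0.4628, -0.3217, -0.9065]), 'clock': np.float64(16.9), 'grip_width': np.float64(0.0136), 'ee_rot': array([ 2.000e-04, -2.440e-02,  9.997e-01,  0.000e+00])}
```

View pics/c10.png

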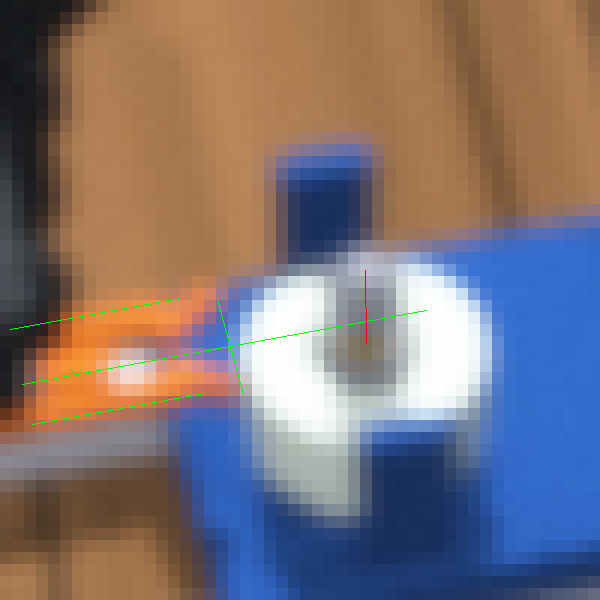

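Run:
```python
from fit import *
S=np.load("S10.npy");_,K,T=cam("side")
f=S.astype(float);A=np.clip((f[...,0]-f[...,2]-90)/90,0,1)
W=(229,191,14,15)
u,v,w,h=W;A=A[v:v+h,u:u+w]
# exclude wood via saturation
hs=cv2.cvtColor(S,cv2.COLOR_RGB2HSV)[v:v+h,u:u+w,1].astype(float);A=np.clip((hs-150)/50,0,1)*(f[v:v+h,u:u+w,0]>f[v:v+h,u:u+w,2])
for z in (.0687,.067): print(fit(CLIP,[(K,T)],[.5225,-.0433,z,.048],[A],[W],[0,1]))
q,e=fit(CLIP,[(K,T)],[.5225,-.0433,.0687,.048],[A],[W],[0,1,3]);print(q,e)
r=render(place(CLIP,*q),K,T,W);cv2.imwrite("pics/f11.png",(cv2.resize(np.hstack([A,r]),None,fx=20,fy=20,interpolation=0)*255).astype(np.uint8))
```

```text
(array([ 0.50241968, -0.04305648,  0.0687    ,  0.048     ]), np.float64(10.73958989734584))
(array([ 0.5016061 , -0.04152526,  0.067     ,  0.048     ]), np.float64(10.80150204693042))
[ 0.50318247 -0.03581145  0.0687     -0.4481931 ] 6.404693986529631
```

View pics/f11.png

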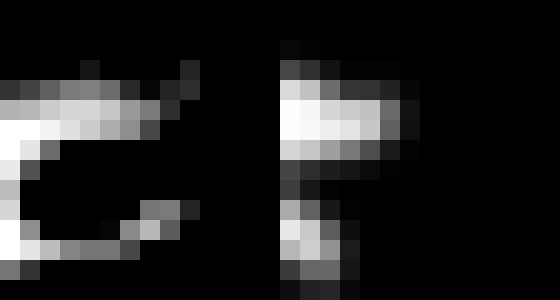

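Run:
```python
from fit import *
S=np.load("S10.npy");_,K,T=cam("side")
f=S.astype(float);A=np.clip((f[...,0]-f[...,2]-60)/120,0,1)
W=(229,192,14,15)
u,v,w,h=W;A=A[v:v+h,u:u+w].copy()
wood=(A>0)&(f[v:v+h,u:u+w,0]-f[v:v+h,u:u+w,2]<112)&(np.arange(h)[:,None]<np.linspace(3,1,w)[None])
A[wood]=0
for z in (.0687,): print(fit(CLIP,[(K,T)],[.5225,-.0433,z,.048],[A],[W],[0,1]))
q,e=fit(CLIP,[(K,T)],[.5225,-.0433,.0687,.048],[A],[W],[0,1])
r=render(place(CLIP,*q),K,T,W);r0=render(place(CLIP,.5225,-.0433,.0687,.048),K,T,W)
cv2.imwrite("pics/f12.png",(cv2.resize(np.hstack([A,r,r0]),None,fx=18,fy=18,interpolation=0)*255).astype(np.uint8))
```

```text
(array([ 0.51858929, -0.04140529,  0.0687    ,  0.048     ]), np.float64(7.473047342787293))
```

View pics/f12.png

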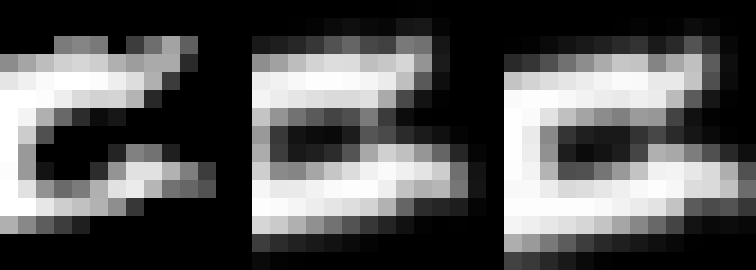

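The side-view fit puts the clip about 1 to 1.5 mm to +y of the pin line and about 48 mm short of it. I'll shift slightly to -y, lower to insertion height and advance.

Call:
servo_tool --motion '[[9, [0, -0.7, -2.5], [0, 0, 0]], [9, [0, 0, 0], [0, 0, 0]], [9, [10, 0.5, 0], [0, 0, 0]], [9, [10, 0.5, 0], [0, 0, 0]], [9, [0, 0, 0], [0, 0, 0]]]'

```text
clock: 17.62
tcp_pos: [0.51, -0.0445, 0.0829]
ee_rot: [-0.0, -0.024, 1.0, -0.0]
ft_force: [-0.3, 0.3, 0.0]
grip_width: 0.0136
```

```bash
cat > look.py <<'E'
from h import *
import sys
S,K,T=cam("side");s=read_state()
print({k:np.round(s[k],4).tolist() for k in("tcp_pos","ft_force","moment","clock","grip_width","ee_rot")})
cv2.imwrite(f"pics/{sys.argv[1]}.png",crop(S,222,165,60,50,12))
E
python3 look.py d1
```

```text
{'tcp_pos': [0.5096, -0.0445, 0.0829], 'ft_force': [-0.0768, -0.1112, -0.587], 'moment': [-0.0058, 0.0178, 0.0133], 'clock': 17.675, 'grip_width': 0.0131, 'ee_rot': [-0.0004, -0.0243, 0.9997, -0.0]}
```

View pics/d1.png

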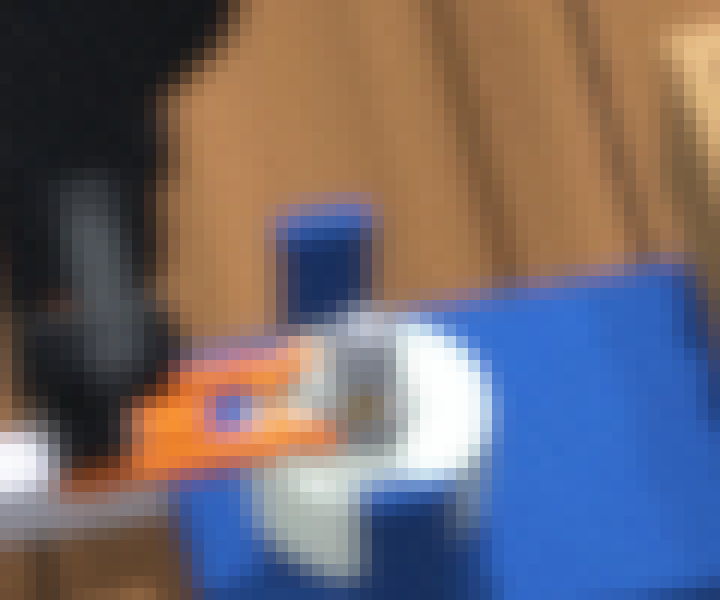

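The arms are level with the groove, upper tip (310,355), lower (335,435), brass (362,403). Advancing in small steps by feel.

Call:
servo_tool --motion '[[9, [4, 0.2, 0], [0, 0, 0]], [9, [4, 0.2, 0], [0, 0, 0]], [9, [0, 0, 0], [0, 0, 0]]]'

```text
clock: 18.05
tcp_pos: [0.5175, -0.0441, 0.0832]
ee_rot: [-0.0, -0.024, 1.0, 0.0]
ft_force: [-0.5, -0.5, -0.1]
grip_width: 0.0134
```

Call:
servo_tool --motion '[[9, [3, 0.15, 0], [0, 0, 0]], [9, [3, 0.15, 0], [0, 0, 0]]]'

```text
clock: 18.3
tcp_pos: [0.5235, -0.0437, 0.0833]
ee_rot: [0.0, -0.024, 1.0, 0.0]
ft_force: [-1.3, 0.6, -0.3]
grip_width: 0.0133
```

Call:
servo_tool --motion '[[9, [3, 0.15, 0], [0, 0, 0]], [9, [3, 0.15, 0], [0, 0, 0]]]'

```text
clock: 18.55
tcp_pos: [0.529, -0.0433, 0.0827]
ee_rot: [-0.001, -0.024, 1.0, 0.0]
ft_force: [-3.9, 1.1, -1.3]
grip_width: 0.0135
```

```bash
python3 look.py d2
```

```text
{'tcp_pos': [0.5294, -0.0433, 0.0828], 'ft_force': [-2.5233, 0.5416, -0.1766], 'moment': [0.5077, 0.9139, 0.1068], 'clock': 18.6, 'grip_width': 0.0135, 'ee_rot': [-0.0006, -0.0244, 0.9997, 0.0001]}
```

View pics/d2.png

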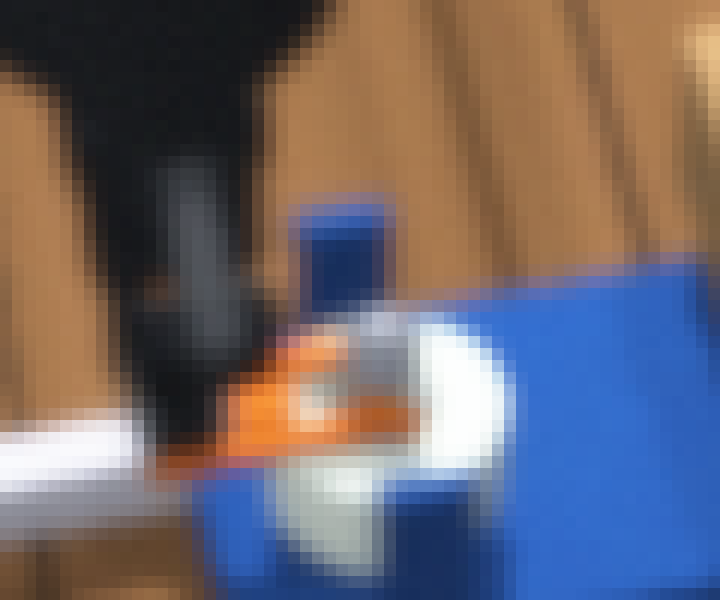

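The clip straddles the neck, covering the brass, and the carriage has begun to slip back at about 3 N (cheek moved from (325,255) to (342,255)). I'll keep pushing gently towards the stop.

Call:
servo_tool --motion '[[9, [3, 0.15, 0], [0, 0, 0]], [9, [3, 0.15, 0], [0, 0, 0]]]'

```text
clock: 18.85
tcp_pos: [0.5354, -0.0431, 0.083]
ee_rot: [-0.0, -0.024, 1.0, 0.0]
ft_force: [-3.2, 1.9, -1.0]
grip_width: 0.0135
```

Call:
servo_tool --motion '[[9, [3, 0.15, 0], [0, 0, 0]], [9, [3, 0.15, 0], [0, 0, 0]]]'

```text
clock: 19.1
tcp_pos: [0.5415, -0.0428, 0.0831]
ee_rot: [-0.0, -0.024, 1.0, 0.0]
ft_force: [-3.9, 1.8, -1.4]
grip_width: 0.0136
```

Call:
servo_tool --motion '[[9, [3, 0.15, 0], [0, 0, 0]], [9, [3, 0.15, 0], [0, 0, 0]]]'

```text
clock: 19.35
tcp_pos: [0.5476, -0.0425, 0.0831]
ee_rot: [-0.0, -0.024, 1.0, 0.0]
ft_force: [-3.8, 2.1, -1.8]
grip_width: 0.013
```

Call:
servo_tool --motion '[[9, [3, 0.35, 0], [0, 0, 0]], [9, [3, 0.35, 0], [0, 0, 0]]]'

```text
clock: 19.6
tcp_pos: [0.5538, -0.0419, 0.0834]
ee_rot: [0.0, -0.024, 1.0, -0.0]
ft_force: [-1.5, 0.8, -0.5]
grip_width: 0.0136
```

Call:
servo_tool --motion '[[9, [3, 0.2, 0], [0, 0, 0]], [9, [3, 0.2, 0], [0, 0, 0]]]'

```text
clock: 19.85
tcp_pos: [0.5604, -0.0417, 0.084]
ee_rot: [0.001, -0.024, 1.0, -0.0]
ft_force: [-0.0, 0.8, -0.1]
grip_width: 0.0135
```

Call:
servo_tool --motion '[[9, [3, 0.2, 0], [0, 0, 0]], [9, [3, 0.2, 0], [0, 0, 0]]]'

```text
clock: 20.1
tcp_pos: [0.5622, -0.0419, 0.0821]
ee_rot: [-0.004, -0.024, 1.0, -0.001]
ft_force: [-19.4, 1.3, 7.8]
grip_width: 0.0131
```

```bash
python3 look.py d3
```

```text
{'tcp_pos': [0.5622, -0.042, 0.0822], 'ft_force': [-13.9674, -1.0127, 5.2272], 'moment': [-0.1567, 4.7502, 0.0097], 'clock': 20.15, 'grip_width': 0.0132, 'ee_rot': [-0.0046, -0.0241, 0.9997, -0.0007]}
```

View pics/d3.png

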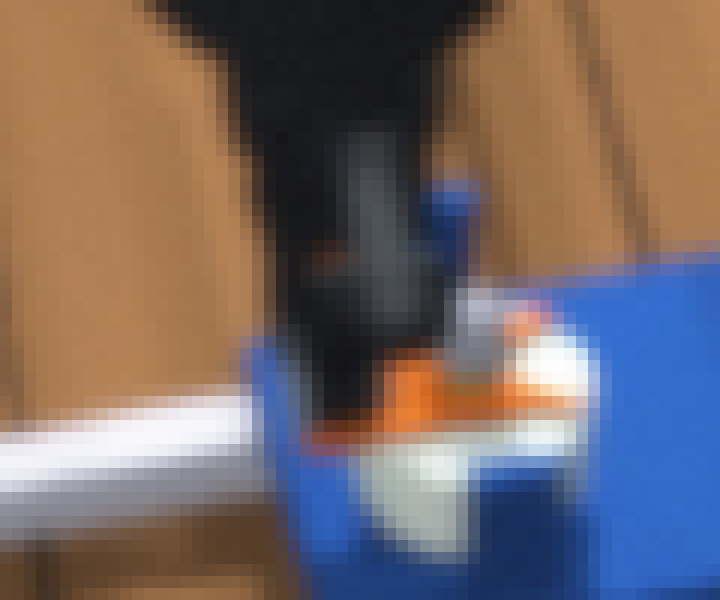

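The force rose to 19 N after dropping to zero, so the clip passed its bumps and met the stop. Backing off at once.

Call:
servo_tool --motion '[[9, [-2.5, -0.1, 0], [0, 0, 0]], [9, [0, 0, 0], [0, 0, 0]]]'

```text
clock: 20.4
tcp_pos: [0.5618, -0.0417, 0.0826]
ee_rot: [-0.001, -0.024, 1.0, -0.0]
ft_force: [-5.5, -1.3, -1.6]
grip_width: 0.0133
```

```bash
python3 look.py d4
python3 - <<'E'
from h import *
T=cam("top")[0];cv2.imwrite("pics/d4t.png",crop(T,215,130,80,80,7))
E
```

```text
{'tcp_pos': [0.5618, -0.0417, 0.0825], 'ft_force': [-5.6146, -0.633, -0.9206], 'moment': [-0.3237, 1.9663, 0.0052], 'clock': 20.45, 'grip_width': 0.0131, 'ee_rot': [-0.0015, -0.0242, 0.9997, -0.0003]}
```

View pics/d4.png

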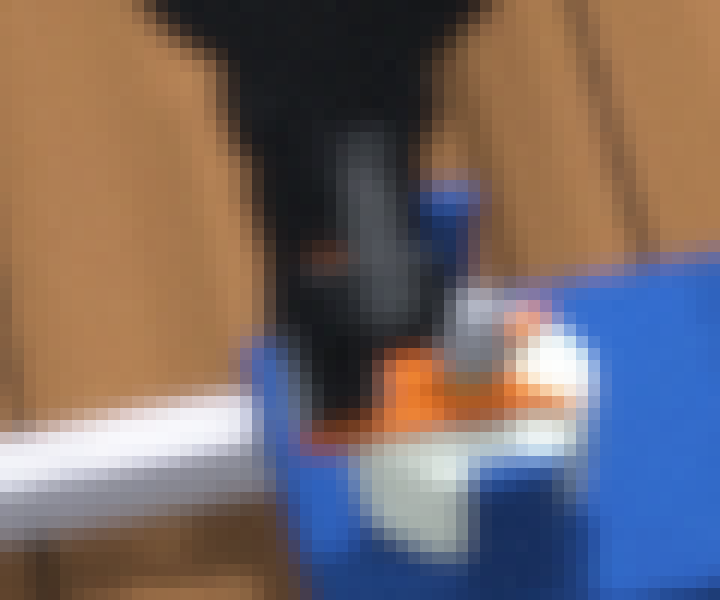

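The clip sits around the neck: near arm tip (575,405), pin (475,350), about 8 px apart, which matches the home position. I'll relax the residual push, then check again.

Call:
servo_tool --motion '[[9, [-1, 0, 0], [0, 0, 0]], [9, [0, 0, 0], [0, 0, 0]]]'

```text
clock: 20.75
tcp_pos: [0.5617, -0.0413, 0.083]
ee_rot: [-0.0, -0.024, 1.0, -0.0]
ft_force: [-3.5, -0.2, -1.4]
grip_width: 0.0135
```

Call:
servo_tool --motion '[[20, [0, 0, 0], [0, 0, 0]], [30, [0, 0, 0], [0, 0, 0]], [30, [0, 0, 0], [0, 0, 0]], [30, [0, 0, 0], [0, 0, 0]]]'

```text
clock: 21.25
tcp_pos: [0.5621, -0.0411, 0.0834]
ee_rot: [0.0, -0.024, 1.0, 0.0]
ft_force: [-0.3, 0.0, 0.4]
grip_width: 0.03
```

```bash
python3 look.py d5
```

```text
{'tcp_pos': [0.5621, -0.0411, 0.0833], 'ft_force': [0.6319, 0.2411, -0.3779], 'moment': [-0.0178, 0.0086, 0.033], 'clock': 21.3, 'grip_width': 0.0299, 'ee_rot': [0.0002, -0.0244, 0.9997, 0.0001]}
```

View pics/d5.png

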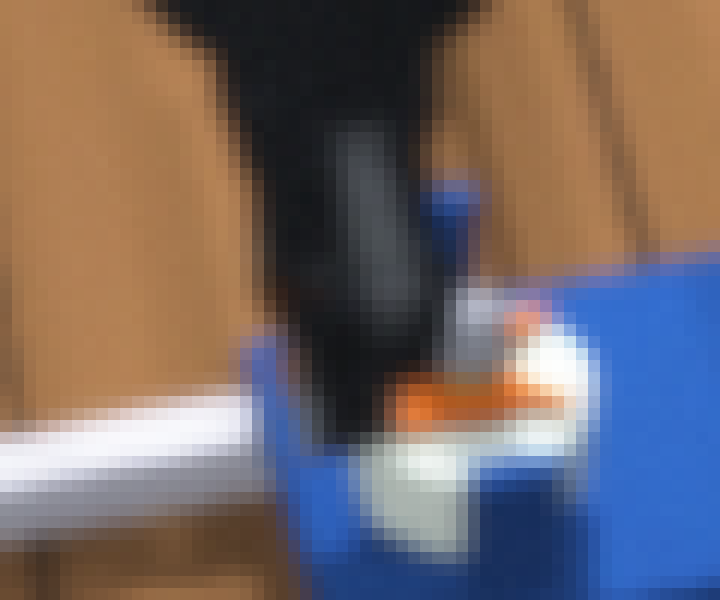

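Released, with the clip still in the groove. Rising straight up, then clearing the view.

Call:
servo_tool --motion '[[30, [0, 0, 20], [0, 0, 0]], [30, [0, 0, 40], [0, 0, 0]], [30, [0, 0, 40], [0, 0, 0]], [30, [-50, 0, 20], [0, 0, 0]], [30, [-50, 20, 0], [0, 0, 0]]]'

```text
clock: 21.92
tcp_pos: [0.4618, -0.0218, 0.2067]
ee_rot: [0.002, -0.023, 1.0, 0.0]
ft_force: [-1.1, 2.2, 1.1]
grip_width: 0.0299
```

Call:
servo_tool --motion '[[30, [-10, 60, 0], [0, 0, 0]], [30, [-10, 60, 0], [0, 0, 0]], [30, [-10, 60, 0], [0, 0, 0]], [30, [0, 60, 0], [0, 0, 0]], [30, [0, 0, 0], [0, 0, 0]]]'

```text
clock: 22.55
tcp_pos: [0.4313, 0.2218, 0.2041]
ee_rot: [0.0, -0.027, 1.0, 0.0]
ft_force: [0.2, 0.2, -0.3]
grip_width: 0.0304
```

```bash
python3 look.py d6
python3 - <<'E'
from h import *
T=cam("top")[0];S=cam("side")[0];cv2.imwrite("pics/d6t.png",np.hstack([crop(S,235,170,50,60,8),crop(T,222,140,50,60,8)]))
cv2.imwrite("pics/d6all.png",np.hstack([S,T])[:,:,::-1][:, :, :] if 0 else cv2.resize(np.hstack([S,T])[:,:,::-1],(800,300)))
E
```

```text
{'tcp_pos': [0.4316, 0.2202, 0.2043], 'ft_force': [0.6681, -0.9731, -0.0209], 'moment': [-0.1161, -0.0109, -0.0124], 'clock': 22.6, 'grip_width': 0.0302, 'ee_rot': [0.0003, -0.0259, 0.9997, 0.0001]}
```

View pics/d6t.png

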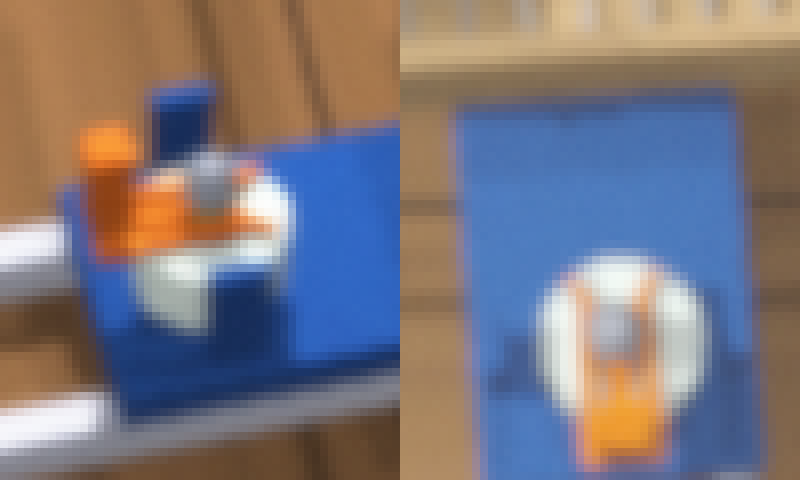

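View pics/d6all.png

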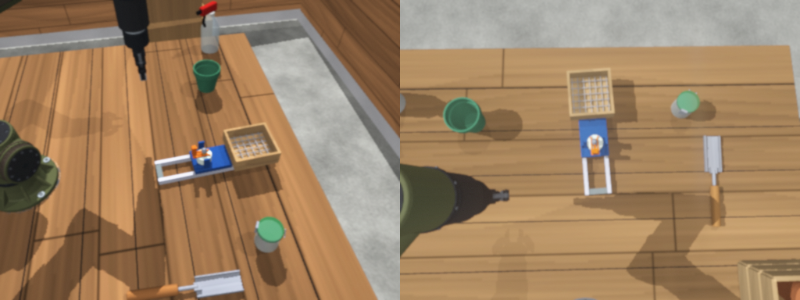

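Both views show the clip around the neck on top of the bush, level, with the bystanders unmoved. I'll check the tab-to-pin distance numerically; it should be 33 mm.

Run:
```python
from fit import *
fs,K,T=cam("side");ft,K2,T2=cam("top")
# orange silhouette fit, side+top, z fixed on bush
def orange(f): f=f.astype(float);return np.clip((f[...,0]-f[...,2]-60)/130,0,1)
HEAD=None
V=[(K,T),(K2,T2)];W=[(241,182,32,24),(240,170,20,32)]
A=[orange(f)[v:v+h,u:u+w] for f,(u,v,w,h) in zip((fs,ft),W)]
# remove wood above carriage in side
A[0]=A[0]*(cv2.cvtColor(fs,cv2.COLOR_RGB2HSV)[182:206,241:273,1]>150)
for i in(0,1):
    print(i,fit(CLIP,[V[i]],[.593,-.0405,.064,.05],[A[i]],[W[i]],[0,1,3]))
s=lambda x,y:(235+x/8-.5,170+y/8-.5); t=lambda x,y:(222+(x-400)/8-.5,140+y/8-.5)
print("pin top cam",atz(K2,T2,t(617,332),.083),"tab top cam",atz(K2,T2,t(625,425),.106))
print("pin side",atz(K,T,s(209,160),.087),"tab side",atz(K,T,s(109,146),.106))
print("bush outer top cam",atz(K2,T2,t(622,338),.064))
```

```text
0 (array([ 0.59344548, -0.03667065,  0.064     ,  0.0246405 ]), np.float64(75.36779397354834))
1 (array([ 0.59434541, -0.04130403,  0.064     ,  0.0382026 ]), np.float64(62.30930868794017))
pin top cam [ 0.59023368 -0.04099293  0.083     ] tab top cam [ 0.55853324 -0.04257252  0.106     ]
pin side [ 0.59236935 -0.03621827  0.087     ] tab side [ 0.56030184 -0.04091537  0.106     ]
bush outer top cam [ 0.59190426 -0.0426865   0.064     ]
```

```bash
python3 -c "
from rig import *
print(finish_job())"
```

```text
the job is handed in; nothing more can be done
None
```

I slid the white bush down over the pin until it rested on the carriage, pressed the orange clip sideways into the groove, let go, and handed the job in at about 22.6 s. No verdict came back.

**Last checks**
- **Bush:** it met the carriage at the predicted height (tool point at z 0.0495 m). Both cameras show it upright around the pin.
- **Clip:** it lies level on the bush around the pin's neck. The tab-to-pin distance measured 31.7 mm in one view and 32.1 mm in the other, against a nominal 33 mm, so it is home within reading error. It stayed in place when released.
- **Surroundings:** the pot, jar and trowel look unmoved, and the arm is clear of everything.

**What fell short or disagreed**
- **Push force:** after the clip passed its bumps, the last step drove it against the stop and the wrist force reached 19.4 N before I backed off. I only see force at the end of each move, so the clip force could have briefly peaked higher, close to or above the 20 N limit.
- **Camera views:** the side and top cameras disagreed by 2 to 4 mm in y throughout, so I averaged them and used force to guide the fit. The final silhouette fits of the clip were poor, so I relied on the tab-to-pin readings instead.

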